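One wooden disc for the empty kit tray

TASK

Press the dispenser's plunger fully home once so that a single wooden disc slides out, and let the plunger come back up. Then push that disc along the table, without lifting it, into the kit tray that has no disc yet, until it lies wholly inside between the tray's open ends. Leave the other tray's disc and everything else on the table alone.

Things in the scene. Friction and masses are not known exactly. Their poses are not given: they have to be found in the camera images.
- dispenser: plywood disc dispenser fixed to the table: clear magazine (53 x 53, 52 mm high) with the discs, behind it a block (105 long, 74 wide, 52 high) with the plunger on top. Origin: on the table under the magazine's middle. -x points out of the outlet: front face at x = -26.5 mm, its slot 15 mm high at table level; plunger at x = 75, block to x = 131 mm
- plunger (a joint): how far the plunger is pressed down, m: 0 up, 0.030 fully home on a hard stop. Damped spring return (20 N s/m): 3 N at first, 6 N at the bottom. Pressing drives a flat feeder bar (36 wide, 10 high) out of the slot by 3.1 times the travel and pushes out the lowest disc; on release the bar goes back within about 0.5 s and the stack drops by one
- plunger_top (a point): middle of the plunger's round, flat wooden cap (38 mm across), on its upper face; 102 mm above the table when up
- outlet (a point): point on the table 87 mm in front of the middle of the magazine (60 mm from its front face), where the middle of an ejected disc comes to lie (within some 5 mm after a slow press)
- disc0: lowest disc in the magazine, the one that will be ejected; it is a plain round wooden disc, 40 mm across and 12 mm thick, 14 g, like all the others. Origin: centre of its underside, z up
- disc1: second disc in the magazine, resting on disc0 (drops to the bottom afterwards); it is a plain round wooden disc, 40 mm across and 12 mm thick, 14 g, like all the others. Origin: centre of its underside, z up
- disc2: third disc in the magazine; it is a plain round wooden disc, 40 mm across and 12 mm thick, 14 g, like all the others. Origin: centre of its underside, z up
- disc3: top disc in the magazine; it is a plain round wooden disc, 40 mm across and 12 mm thick, 14 g, like all the others. Origin: centre of its underside, z up
- tray_empty: the kit tray without a disc: a cardboard sheet fixed on the table (112 x 120 mm, too thin to be a step) with two raised long sides 6 mm thick, 14 high, 100 apart inside, that run along its y axis; both ends (y = -60 and +60 mm) are open. Origin: its middle, on the table. It lies left or right of the outlet, one open end towards it
- tray_full: the other kit tray, of the same make, on the other side of the outlet; it already has its disc
- disc_done: the disc already lying in the other tray; it is a plain round wooden disc, 40 mm across and 12 mm thick, 14 g, like all the others. Origin: centre of its underside, z up
- spool: bystander: empty wooden thread spool, 38 mm across, 42 high, upright. Origin: middle of its underside
- sheep: bystander: small cardboard sheep on a wooden foot, foot 30 x 55 mm, 58 mm high. Origin: middle of its underside
- mug: bystander: white mug, 76 mm across, 90 high, handle at its +y. Origin: middle of its underside
- glue: bystander: glue bottle, 52 mm across, 130 high. Origin: middle of its underside
- jar: bystander: glass jar, 70 mm across, 80 high. Origin: middle of its underside
- tape: bystander: cardboard ring (tape core) lying flat, 90 mm across, 24 high. Origin: middle of its underside
- scissors: bystander: scissors lying flat, 155 mm long, 70 wide over the handles, 10 high, blades to +x. Origin: near the pivot, on the table
Things that resemble listed ones, but are neither listed nor needed, are in the scene too. Leave any grey or yellow look-alike of the disc_done alone.

How it is judged:
By the outcome, as a careful person would: the job done as asked, in the order asked, and still so for the second after the job is handed in, with the robot touching nothing.
It also fails if it takes over 48 s, if anything falls off the work surface, if the arm or the gripper's body presses on something with over 40 N, if the wrist force passes 120 N, or if a joint passes its speed limit or range.

ROBOT

A 6-joint arm with a two-finger parallel gripper is mounted at the origin on the work surface. World frame = base frame: x ahead of the robot, y to its left, z up, the work surface at z = 0. Lengths are in m, angles in degrees, forces in N, time in s.
With the tool pointing down it reaches from about 0.375 to 0.975 m from the base axis. Payload 3.8 kg.
Tool frame: the origin (TCP) lies midway between the tips of the shut fingers; the grasp point (between the pads) lies 19 mm behind it (bot.grip_depth is the distance from the TCP to the grasp point, in m); x points along the fingers, y is the direction in which the jaws open and shut, and the axes are right-handed (so a half turn about x gives the same grasp; the last joint's range is limited). The gripper opens to 85 mm and grips with 20 to 120 N. Pads are 22 mm wide; open, the fingers measure 114 mm over their backs; the gripper's body (76 mm by 85 mm) begins 54 mm behind the grasp point. The pads swing forward as they close: fully open they stand 13 mm farther back than shut.
Start: joints at [65.781, 15.12, 91.902, -0, 72.978, -2.114], TCP at [0.254, 0.625, 0.231] pointing down, gripper open.
Joint ranges: [-150.88, 150.88], [-54.13, 125.18], [17.81, 147.31], [-75.09, 255.09], [0, 152.58], [-146.25, 146.25]. Speed limits (degrees/s): [147.25, 147.25, 180, 180, 180, 180].

INTERFACE

Orientations are given as [roll, pitch, yaw] about the fixed x, y, z axes, in that order (R = Rz(yaw) Ry(pitch) Rx(roll)).
In Python, from rig import readout, grab_frame, bot gives the robot as it stands.
- The arm moves only by the tool servo_tool, never from a script. Its argument "plan" is a list of rows, each a list of 6 numbers: the shift along the world's x, y, z in mm, then the turn, a rotation vector about the world's x, y, z in degrees. In form: [[dx, dy, dz, ax, ay, az], ...]. A call has 1 to 12 rows; each row shifts and turns the commanded pose from where the row before left it; what a row does not reach is not made up. A row lasts 1/8 s, in which the tool goes at most 62.5 mm and 10.7 degrees, less where a joint would pass 70% of its speed; a pose out of reach is approached as far as the arm can. A call is refused whole if a number of a shift passes 62.5 or a number of a turn 10.7, either way. A call with a gripper value outside its range is refused whole. "claw" is the gripper's target within -1 to 1 (fully open at 1, half-way at 0, shut at -1), set as the call begins (left out, the last holds). The fingers move at their own pace and stop on an object; "squeeze" is the grip in N (left out, the last holds). Time passes only in rows, so rows that do not move let the fingers close. It gives the time, the measured TCP pose, the force and the opening at its end, in the units of the state.
- readout.get_state(): the state, without advancing time (a new reading comes with each control period).
- grab_frame(name): name is "scene" or "top"; returns a dict with "img" (400x640x3 uint8, red, green, blue), "K" (3x3 intrinsics, pixels), "world_from_camera" (4x4, takes a point from camera to world coordinates). Camera axes: x right, y up, looking along -z (the intrinsics and any distortion apply to the point x, -y, -z); pixel columns grow to the right and rows downward; lengths in m; the calibration is good to about 2 mm. A picture is of the moment at which its call begins. There is no depth.
- bot.finish_job(): hands the job in, once; it reports no verdict.
The state is a dict: "t": time; "joint_pos": joint angles; "joint_velocities": joint speeds; "tau": joint torques, N m; "eef_pos": TCP position; "eef_rot": TCP orientation; "ft_force": force on the tool from outside, world axes, zero at the start; "ft_torque": the same for the moment, N m; "opening": finger opening in m.
Only numpy, scipy, OpenCV 4.12 (cv2) and the standard library are available. Lean on these libraries where they do the work, as an engineer would, in place of code of your own. Each camera call takes 0.05 s, during which the arm holds its last target. There are 200 camera calls.

## Working session

There is one attempt and no reset: what is moved stays moved. The work goes in short steps, Python scripts to look and compute and a tool call to move; the robot and the scene stay as the last step left them, time stands still between calls to the robot, and variables do not carry over. Pictures are saved under pics/ and viewed, about 8 in all and at most 12, crops included, and the job is handed in when it is done.

Besides the shell and the picture viewer there is one more tool, called after "Request:" as name([rows], argument=value, ...), one row to a line, values as JSON. servo_tool: Moves the arm, as the interface text tells. Its arguments: {"type":"object","properties":{"plan":{"type":"array"},"claw":{"type":"number"},"squeeze":{"type":"number"}},"required":["plan"]}

```bash
mkdir -p pics
cat > h.py <<'E'
import numpy as np, cv2
from rig import readout, grab_frame, bot
def shot(n,f):
    d=grab_frame(n); cv2.imwrite('pics/'+f,d['img'][:,:,::-1]); np.savez('pics/'+f+'.npz',**{k:d[k] for k in('img','K','world_from_camera')}); return d
def ray(d,u,v,z):
    K=d['K'];T=d['world_from_camera']
    r=np.linalg.inv(K)@[u,v,1]; r=T[:3,:3]@[r[0],-r[1],-r[2]]; o=T[:3,3]
    return o+r*(z-o[2])/r[2]
def proj(d,p):
    T=np.linalg.inv(d['world_from_camera']); c=T[:3,:3]@np.array(p)+T[:3,3]; q=d['K']@[c[0],-c[1],-c[2]]; return q[:2]/q[2]
E
python3 - <<'E'
from h import *
for n in('scene','top'):
    d=shot(n,n+'0.png'); print(n,d.keys(),d['K'].round(1).tolist(),d['world_from_camera'].round(3).tolist())
print(readout.get_state())
E
```

```text
scene dict_keys(['img', 'K', 'world_from_camera']) [[434.2, 0.0, 317.5], [0.0, 434.2, 201.2], [0.0, 0.0, 1.0]] [[-0.723, -0.576, 0.383, 1.018], [0.691, -0.598, 0.406, 0.475], [-0.005, 0.558, 0.83, 1.065], [0.0, 0.0, 0.0, 1.0]]
top dict_keys(['img', 'K', 'world_from_camera']) [[488.1, 0.0, 323.8], [0.0, 488.1, 192.9], [0.0, 0.0, 1.0]] [[-0.014, 0.992, -0.127, 0.369], [-1.0, -0.015, -0.006, -0.007], [-0.008, 0.127, 0.992, 1.536], [0.0, 0.0, 0.0, 1.0]]
{'t': 0.1, 'joint_pos': array([ 6.57798922e+01,  1.51665593e+01,  9.19758397e+01,  1.89648620e-03,
        7.29775387e+01, -2.11496500e+00]), 'joint_velocities': array([ 0.02913024, -0.0034032 , -0.15224208, -0.02656424, -0.02213139,
       -0.08147173]), 'tau': array([ 6.66753986e-04, -5.16705179e+01, -3.68591201e+01,  3.32913055e-05,
        6.22758118e-03, -6.07726520e-05]), 'eef_pos': array([0.25372762, 0.6247626 , 0.23004361]), 'eef_rot': array([ -92.98062802,   89.88004865, -115.08632796]), 'ft_force': array([-0.29277887, -0.3101203 , -0.37819288]), 'ft_torque': array([0.0077793 , 0.02538259, 0.01339487]), 'opening': 0.08552286534758047}
```

View pics/top0.png

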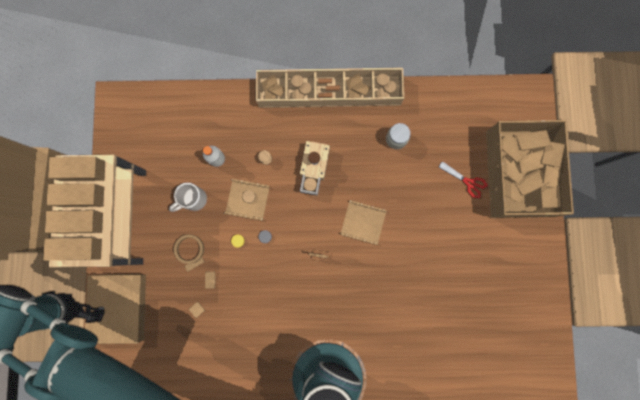

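View pics/scene0.png

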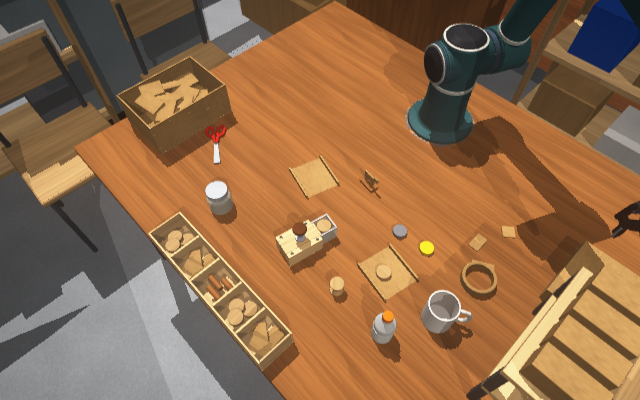

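Top view: the tray at (248,198) holds a wooden disc, so it is tray_full. The tray at (363,222) is empty. The dispenser magazine is at (311,184), the plunger at (314,157), and the sheep at (315,253) is near the outlet. The yellow and grey discs at (238,241) and (265,237) are look-alikes. I'll enlarge one crop to confirm.

Run:
```python
import cv2,numpy as np
a=cv2.imread('pics/top0.png')[130:270,225:400]; b=cv2.imread('pics/scene0.png')[150:300,270:420]
a=cv2.resize(a,None,fx=4.5,fy=4.2,interpolation=cv2.INTER_CUBIC) if 0 else cv2.resize(a,None,fx=4,fy=4,interpolation=cv2.INTER_CUBIC)
cv2.imwrite('pics/c1.png',a)
b=cv2.resize(b,None,fx=4,fy=4,interpolation=cv2.INTER_CUBIC)
cv2.imwrite('pics/c2.png',b)
```

```text
(no output)
```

View pics/c1.png

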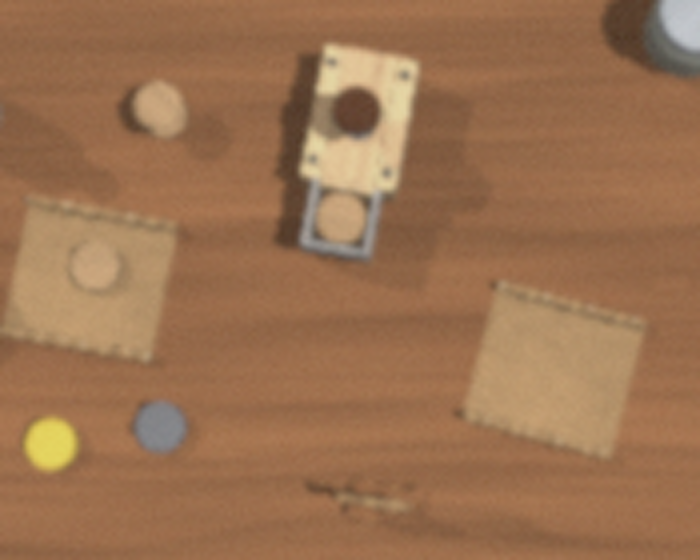

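View pics/c2.png

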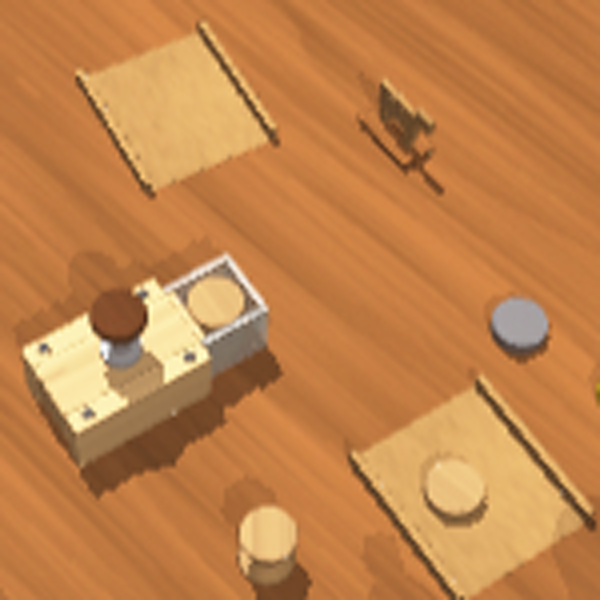

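The crops confirm the empty tray: rims along its far and near sides, open ends facing the outlet and away. Next I'll measure it together with the dispenser in both views.

```bash
cat > m.py <<'E'
from h import *
T=np.load('pics/top0.png.npz');S=np.load('pics/scene0.png.npz')
t=lambda x,y,z: ray(T,(x+.5)/4-.5+225,(y+.5)/4-.5+130,z)[:2]*1000
s=lambda x,y,z: ray(S,(x+.5)/4-.5+270,(y+.5)/4-.5+150,z)[:2]*1000
def P(n,a): print(n,np.round(a,1).tolist())
P('plunger T',t(356,111,.102));P('plunger S',s(119,315,.102))
bt=[t(*p,.052) for p in[(325,45),(420,60),(395,192),(302,177)]];P('block T',bt);P('mid',np.mean(bt,0))
bs=[s(*p,.052) for p in[(24,352),(153,280),(212,353),(80,432)]];P('block S',bs);P('mid',np.mean(bs,0))
mt=[t(*p,.052) for p in[(302,245),(370,257)]];P('mag front T',mt)
ms=[s(*p,.052) for p in[(228,257),(268,307)]];P('mag front S',ms)
P('mag disc T',t(341,217,.048));P('mag disc S',s(217,301,.048))
tt=[t(*p,.012) for p in[(495,283),(647,323),(608,458),(462,415)]];P('tray T',tt);P('mid',np.mean(tt,0))
ts=[s(*p,.012) for p in[(80,73),(203,25),(275,140),(150,190)]];P('tray S',ts);P('mid',np.mean(ts,0))
P('sheep top T',[t(310,486,.0),t(410,505,.0)]); P('sheep foot S',[s(362,123,0.003),s(438,190,.003)])
P('grey',t(160,427,.012));P('full disc',t(95,266,.012))
P('spool',t(159,110,.042))
E
python3 m.py
```

```text
plunger T [659.5, 31.3]
plunger S [664.7, 32.1]
block T [[722.2, 56.1], [709.1, -17.5], [605.8, 3.3], [618.5, 74.8]]
mid [663.9, 29.2]
block S [[711.2, -13.7], [611.0, 4.8], [621.5, 73.6], [723.6, 56.2]]
mid [666.8, 30.2]
mag front T [[565.7, 75.2], [555.6, 23.1]]
mag front S [[561.0, 27.0], [569.5, 74.3]]
mag disc T [587.5, 45.2]
mag disc S [589.4, 45.4]
tray T [[538.6, -74.0], [505.4, -192.2], [400.8, -158.9], [435.6, -46.2]]
mid [470.1, -117.8]
tray S [[507.9, -189.5], [406.4, -158.2], [445.1, -40.3], [543.6, -72.0]]
mid [475.7, -115.0]
sheep top T [[382.5, 73.2], [366.7, -4.7]]
sheep foot S [[381.1, -10.0], [385.8, 71.3]]
grey [429.6, 189.1]
full disc [556.7, 240.6]
spool [674.8, 186.5]
```

Run:
```python
from h import *
from scipy.spatial.transform import Rotation as R
s=readout.get_state(); M=R.from_euler('xyz',s['eef_rot'],degrees=True).as_matrix(); print(M.round(3))
y=M[:2,1]; print(np.degrees(np.arctan2(y[1],y[0])), 'want',np.degrees(np.arctan2(-.165,.986)))
```

```text
[[-0.001  0.376  0.926]
 [-0.002  0.926 -0.376]
 [-1.    -0.002 -0.   ]]
67.89430658411591 want -9.500010595625977
```

Request:
servo_tool([
  [22.7, -33, 0, 0, 0, -4.3],
  [22.7, -33, 0, 0, 0, -4.3],
  [22.7, -33, 0, 0, 0, -4.3],
  [22.7, -33, 0, 0, 0, -4.3],
  [22.7, -33, 0, 0, 0, -4.3],
  [22.7, -33, 0, 0, 0, -4.3],
  [22.7, -33, 0, 0, 0, -4.3],
  [22.7, -33, 0, 0, 0, -4.3],
  [22.7, -33, 0, 0, 0, -4.3],
  [22.7, -33, 0, 0, 0, -4.3],
  [22.7, -33, 0, 0, 0, -4.3],
  [22.7, -33, 0, 0, 0, -4.3],
], claw=-1, squeeze=20)

```text
t: 1.6
eef_pos: [0.5267, 0.2281, 0.2308]
eef_rot: [-86.9, 90.0, -160.7]
ft_force: [-0.3, 0.4, 0.6]
opening: -0.0001
```

Request:
servo_tool([
  [22.7, -33, 0, 0, 0, -4.3],
  [22.7, -33, 0, 0, 0, -4.3],
  [22.7, -33, 0, 0, 0, -4.3],
  [22.7, -33, 0, 0, 0, -4.3],
  [22.7, -33, 0, 0, 0, -4.3],
  [22.7, -33, 0, 0, 0, -4.3],
  [0, 0, -30, 0, 0, 0],
  [0, 0, -30, 0, 0, 0],
  [0, 0, -30, 0, 0, 0],
  [0, 0, 0, 0, 0, 0],
  [0, 0, 0, 0, 0, 0],
])

```text
t: 2.98
eef_pos: [0.6631, 0.0314, 0.142]
eef_rot: [100.6, 90.0, 1.1]
ft_force: [-0.1, 0.4, 0.9]
opening: 0.0001
```

Request:
servo_tool([
  [-1, 0, -16, 0, 0, 0],
  [0, 0, -14, 0, 0, 0],
  [0, 0, -4, 0, 0, 0],
  [0, 0, -3, 0, 0, 0],
  [0, 0, -2, 0, 0, 0],
  [0, 0, -2, 0, 0, 0],
  [0, 0, -2, 0, 0, 0],
])

```text
t: 3.85
eef_pos: [0.6619, 0.0314, 0.0991]
eef_rot: [98.7, 90.0, -0.8]
ft_force: [-2.1, -0.5, 4.3]
opening: 0.0
```

Run:
```python
from h import *
d=shot('scene','s1.png'); c=d['img'][170:290,270:420,::-1]
cv2.imwrite('pics/s1c.png',cv2.resize(c,None,fx=4,fy=4,interpolation=cv2.INTER_CUBIC))
print(readout.get_state()['eef_pos'],readout.get_state()['ft_force'])
```

```text
[0.66189728 0.03135878 0.09878303] [-1.35986493 -0.32487882  3.64417017]
```

View pics/s1c.png

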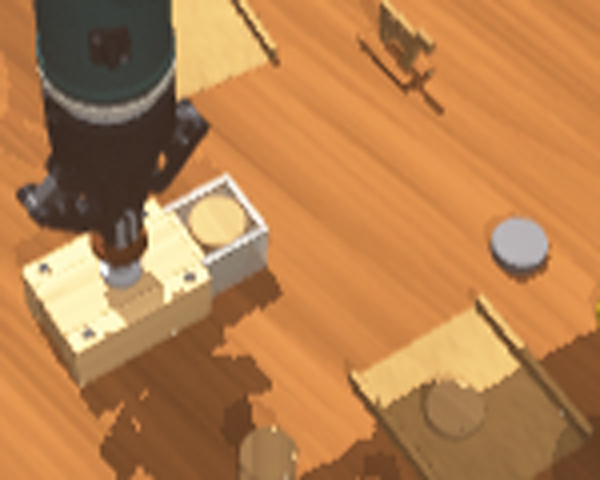

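The shut fingers are centred on the cap at (122,245) in the crop, with 3–4 N of contact. I'll press slowly.

Request:
servo_tool([
  [0, 0, -2, 0, 0, 0],
  [0, 0, -2, 0, 0, 0],
  [0, 0, -2, 0, 0, 0],
  [0, 0, -2, 0, 0, 0],
  [0, 0, -2, 0, 0, 0],
  [0, 0, -2, 0, 0, 0],
  [0, 0, -2, 0, 0, 0],
  [0, 0, -2, 0, 0, 0],
  [0, 0, -2, 0, 0, 0],
  [0, 0, -2, 0, 0, 0],
  [0, 0, -2, 0, 0, 0],
  [0, 0, -2, 0, 0, 0],
])

```text
t: 5.4
eef_pos: [0.6619, 0.0314, 0.0748]
eef_rot: [100.1, 90.0, 0.6]
ft_force: [-2.2, 1.0, 6.3]
opening: -0.0002
```

Request:
servo_tool([
  [0, 0, -1.5, 0, 0, 0],
  [0, 0, -1, 0, 0, 0],
  [0, 0, -0.5, 0, 0, 0],
  [0, 0, 0, 0, 0, 0],
])

```text
t: 5.9
eef_pos: [0.6619, 0.0314, 0.0721]
eef_rot: [98.3, 90.0, -1.2]
ft_force: [-2.9, 0.1, 7.5]
opening: -0.0003
```

Almost home at about 72 mm. I'll go on gently until the hard stop shows in the force.

Request:
servo_tool([
  [0, 0, -0.5, 0, 0, 0],
  [0, 0, -0.5, 0, 0, 0],
  [0, 0, 0, 0, 0, 0],
])

```text
t: 6.28
eef_pos: [0.662, 0.0314, 0.072]
eef_rot: [97.6, 90.0, -1.9]
ft_force: [-4.0, 1.1, 11.9]
opening: 0.0001
```

Request:
servo_tool([
  [0, 0, -0.7, 0, 0, 0],
  [0, 0, 0, 0, 0, 0],
  [0, 0, 0, 0, 0, 0],
])

```text
t: 6.65
eef_pos: [0.662, 0.0314, 0.072]
eef_rot: [97.0, 89.9, -2.5]
ft_force: [-6.3, -0.6, 14.0]
opening: -0.0001
```

Request:
servo_tool([
  [0, 0, 5, 0, 0, 0],
  [0, 0, 8, 0, 0, 0],
  [0, 0, 10, 0, 0, 0],
  [0, 0, 15, 0, 0, 0],
  [0, 0, 25, 0, 0, 0],
  [0, 0, 30, 0, 0, 0],
  [0, 35, 0, 0, 0, 0],
  [-20, 35, 0, 0, 0, 0],
  [-30, 30, 0, 0, 0, 0],
  [-30, 20, 0, 0, 0, 0],
  [0, 0, 0, 0, 0, 0],
], claw=-0.35)

```text
t: 8.02
eef_pos: [0.5792, 0.1527, 0.1626]
eef_rot: [-78.6, 89.9, -178.0]
ft_force: [0.3, -0.7, -0.1]
opening: 0.0277
```

Run:
```python
from h import *
d=shot('scene','s2.png'); a=d['img'][150:300,270:420,::-1]
e=shot('top','t2.png'); b=e['img'][130:280,250:400,::-1]
cv2.imwrite('pics/s2c.png',cv2.resize(np.hstack([a,b]),(800,400),interpolation=cv2.INTER_CUBIC))
print(readout.get_state()['eef_pos'],readout.get_state()['opening'])
```

```text
[0.58167493 0.15147674 0.16307992] 0.02768675267557546
```

View pics/s2c.png

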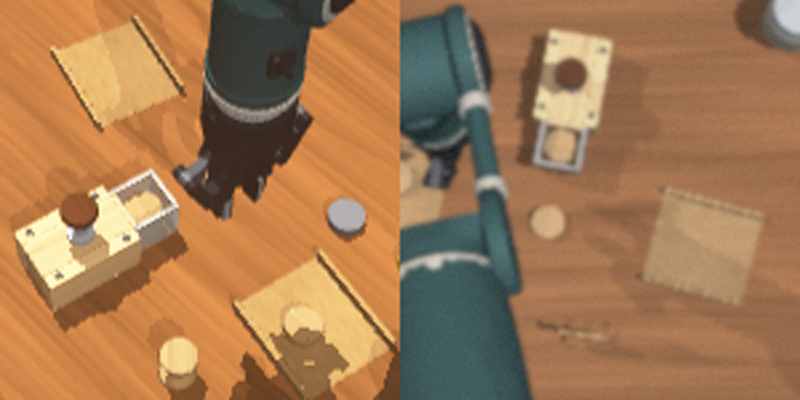

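The plunger is back up, the stack is lower and one disc lies at composite (548,221). I'll locate it, and the tip height at 27.7 mm opening is checked below.

Run:
```python
from h import *
e=np.load('pics/t2.png.npz'); u,v=(148+.5)/2.667-.5+250,(221.5)/2.667-.5+130
print(u,v,ray(e,u,v,.012)*1000)
im=e['img'].astype(float); 
# refine: disc vs. table by saturation
h=cv2.cvtColor(e['img'],cv2.COLOR_RGB2HSV)[200:226,293:319]
m=(h[...,1]<120).astype(np.uint8); n,l,s,c=cv2.connectedComponentsWithStats(m)
for i in range(1,n):
  if s[i,4]>20: print(s[i],c[i]+[293,200],ray(e,*(c[i]+[293,200]),.012)*1000)
```

```text
305.18053993250845 212.55211848518934 [502.24175759  62.07768777  12.        ]
[  5   7  15  13 157] [305.         212.88535032] [501.20285241  62.65266709  12.        ]
```

Request:
servo_tool([
  [-24, -16, -20, 0, 0, 0],
  [-24, -16, -25, 0, 0, 0],
  [-24, -16, -25, 0, 0, 0],
  [0, 0, -25, 0, 0, 0],
  [0, 0, -25, 0, 0, 0],
  [0, 0, -13, 0, 0, 0],
  [0, 0, 0, 0, 0, 0],
  [0, 0, 0, 0, 0, 0],
])

```text
t: 9.12
eef_pos: [0.5108, 0.1034, 0.0305]
eef_rot: [106.3, 89.9, 6.7]
ft_force: [-0.7, 0.7, -0.5]
opening: 0.028
```

Run:
```python
from h import *
from scipy.spatial.transform import Rotation as R
s=readout.get_state(); M=R.from_euler('xyz',s['eef_rot'],degrees=True).as_matrix()
print(s['eef_pos'],s['opening'],s['ft_force'],M.round(3)); y=M[:2,1]; print(np.degrees(np.arctan2(y[1],y[0])))
d=shot('scene','s3.png'); a=d['img'][140:280,270:420,::-1]
cv2.imwrite('pics/s3c.png',cv2.resize(a,(640,597),interpolation=cv2.INTER_CUBIC))
```

```text
[0.51079707 0.10336155 0.03046115] 0.028016163349417388 [-0.70510872  0.73464875 -0.54216837] [[ 0.002  0.986 -0.165]
 [ 0.    -0.165 -0.986]
 [-1.     0.002 -0.   ]]
-9.516625194149727
```

View pics/s3c.png

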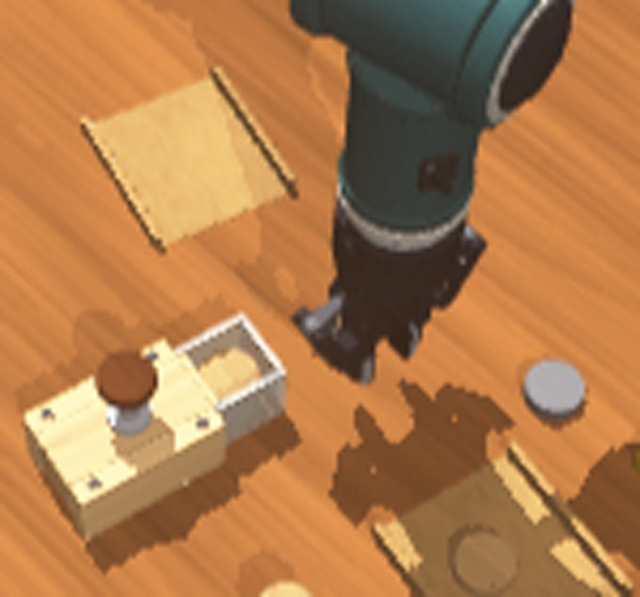

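Run:
```python
from h import *
d=np.load('pics/s3.png.npz'); c=np.array([.5108,.1034]); j=np.array([.986,-.165])
q=lambda x,y:(x/640*150+270,y/597*140+140)
for n,(x,y) in dict(left=(296,316),leftlow=(310,338),right=(486,240),rightlow=(463,290),tipL=(366,383),tipR=(408,357)).items():
  # intersect the ray with the vertical plane through c along j
  a=ray(d,*q(x,y),0.0);b=ray(d,*q(x,y),.1); nrm=np.array([.165,.986])
  fa,fb=(a[:2]-c)@nrm,(b[:2]-c)@nrm; p=a+(b-a)*fa/(fa-fb)
  print(n,((p[:2]-c)@j*1000).round(1),'height over TCP',((p[2]-.0305)*1000).round(1))
```

```text
left 71.6 height over TCP 116.5
leftlow 59.5 height over TCP 80.8
right -78.1 height over TCP 72.2
rightlow -66.4 height over TCP 24.5
tipL 8.4 height over TCP -22.8
tipR -26.4 height over TCP -22.4
```

Run:
```python
from h import *
d=np.load('pics/s3.png.npz'); c=np.array([.5108,.1034,.04])
j=np.array([.986,-.165,0]);z=np.array([0,0,1.])
J=lambda v:(proj(d,c+v*.05)-proj(d,c))/50
A=np.c_[J(j),J(z)]; k=np.array([150/640,140/597])
print(A, proj(d,[.5108,.1034,.0305]))
for n,a,b in(('L',(366,383),(296,316)),('Llow',(366,383),(310,338)),('R',(408,357),(486,240)),('Rlow',(408,357),(463,290)),('tips',(366,383),(408,357))):
  print(n,np.linalg.solve(A,(np.array(b)-a)*k))
# magazine/knuckle check view: overlay predicted
```

```text
[[-0.29325794  0.02805257]
 [ 0.17814054 -0.19480104]] [358.76962903 224.1826537 ]
L [ 69.76285563 144.45243798]
Llow [ 54.72500923 104.21662127]
R [-53.5496187   91.87747508]
Rlow [-39.71536591  44.33742221]
tips [-33.50361765   0.66118691]
```

Request:
servo_tool([
  [0, 0, -5, 0, -4, 0],
  [0, 0, -10, 0, 0, 0],
  [0, 0, -8, 0, 0, 0],
  [0, 0, -4, 0, 0, 0],
  [0, 0, 0, 0, 0, 0],
])

```text
t: 9.8
eef_pos: [0.5096, 0.1033, 0.0021]
eef_rot: [99.4, 86.1, -0.1]
ft_force: [0.6, 0.2, 0.8]
opening: 0.0274
```

Request:
servo_tool([
  [-1, -6, 0, 0, 0, 0],
  [-1, -6, 0, 0, 0, 0],
  [-1, -6, 0, 0, 0, 0],
  [-1, -6, 0, 0, 0, 0],
  [-1, -6, 0, 0, 0, 0],
  [-1, -6, 0, 0, 0, 0],
  [0, 0, 0, 0, 0, 0],
])

```text
t: 10.68
eef_pos: [0.5034, 0.0669, 0.0025]
eef_rot: [99.5, 86.0, -0.1]
ft_force: [-0.3, -0.2, 0.9]
opening: 0.0279
```

Run:
```python
from h import *
d=shot('scene','s4.png'); a=d['img'][150:260,290:400,::-1]
e=shot('top','t4.png'); b=e['img'][165:275,270:380,::-1]
cv2.imwrite('pics/s4c.png',cv2.resize(np.hstack([a,b]),(800,400),interpolation=cv2.INTER_CUBIC))
s=readout.get_state();print(s['eef_pos'],s['ft_force'])
```

```text
[0.50364149 0.0672924  0.00259777] [ 0.2101281  -0.20140356  0.05522859]
```

View pics/s4c.png

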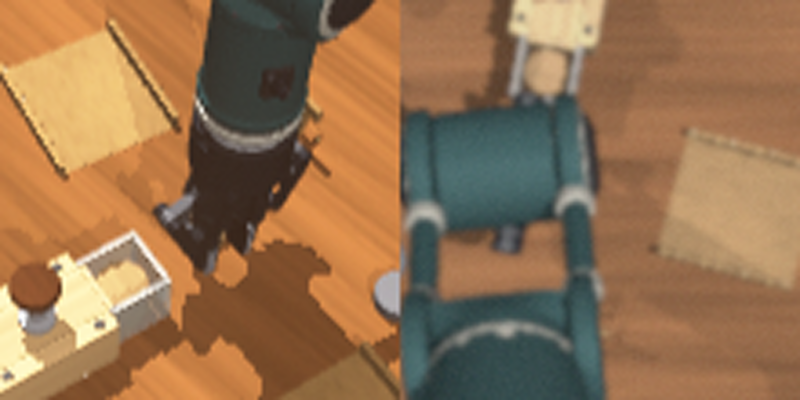

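Request:
servo_tool([
  [-0.7, -4, 0, 0, 0, 0],
  [-1.3, -8, 0, 0, 0, 0],
  [-1.3, -8, 0, 0, 0, 0],
  [-1.3, -8, 0, 0, 0, 0],
  [-1.3, -8, 0, 0, 0, 0],
  [-1.3, -8, 0, 0, 0, 0],
  [-1.3, -8, 0, 0, 0, 0],
  [-1.3, -8, 0, 0, 0, 0],
  [-1.3, -8, 0, 0, 0, 0],
  [-0.7, -4, 0, 0, 0, 0],
  [0, 0, 0, 0, 0, 0],
])

```text
t: 12.15
eef_pos: [0.4917, -0.0049, 0.0026]
eef_rot: [99.5, 86.0, -0.0]
ft_force: [0.1, -1.2, 1.4]
opening: 0.0278
```

Run:
```python
from h import *
d=shot('scene','s5.png'); a=d['img'][130:240,280:390,::-1]
e=shot('top','t5.png'); b=e['img'][165:275,290:400,::-1]
cv2.imwrite('pics/s5c.png',cv2.resize(np.hstack([a,b]),(800,400),interpolation=cv2.INTER_CUBIC))
s=readout.get_state();print(s['eef_pos'],s['ft_force'])
```

```text
[ 0.4918934  -0.00457852  0.0026196 ] [0.19115856 0.08719221 0.60427489]
```

View pics/s5c.png

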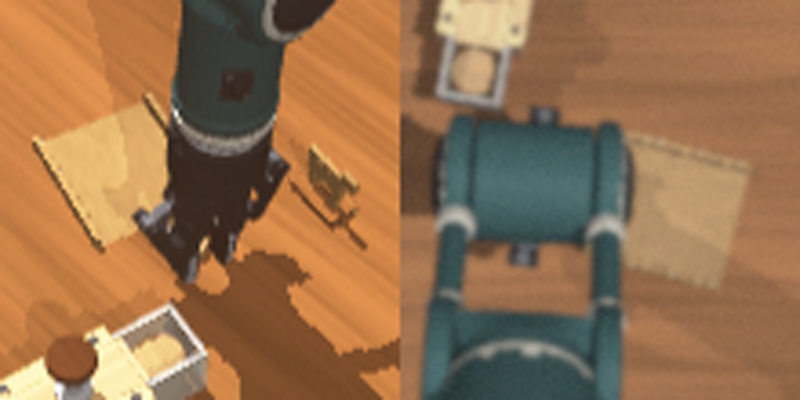

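Disc colour shows between the fingers at (203,245), the outlet spot is empty, and the sheep is clear. I'll carry on pushing.

Request:
servo_tool([
  [-0.7, -4, 0, 0, 0, 0],
  [-1.4, -8, 0, 0, 0, 0],
  [-1.4, -8, 0, 0, 0, 0],
  [-1.4, -8, 0, 0, 0, 0],
  [-1.4, -8, 0, 0, 0, 0],
  [-1.4, -8, 0, 0, 0, 0],
  [-1.4, -8, 0, 0, 0, 0],
  [-1.4, -8, 0, 0, 0, 0],
  [-1.4, -8, 0, 0, 0, 0],
  [-1.4, -8, 0, 0, 0, 0],
  [-1, -6, 0, 0, 0, 0],
  [-0.7, -4, 0, 0, 0, 0],
])

```text
t: 13.75
eef_pos: [0.4767, -0.091, 0.0026]
eef_rot: [99.5, 86.0, 0.0]
ft_force: [-0.3, -0.4, -0.4]
opening: 0.0279
```

Request:
servo_tool([
  [0, 0, 0, 0, 0, 0],
  [1.4, 8, 0, 0, 0, 0],
  [3, 18, 0, 0, 0, 0],
  [0, 15, 20, 0, 0, 0],
  [0, 20, 40, 0, 0, 0],
  [0, 40, 50, 0, 0, 0],
  [0, 60, 40, 0, 0, 0],
  [0, 60, 20, 0, 0, 0],
  [0, 60, 0, 0, 0, 0],
  [0, 50, 0, 0, 0, 0],
  [0, 0, 0, 0, 0, 0],
])

```text
t: 15.12
eef_pos: [0.4806, 0.2346, 0.166]
eef_rot: [100.3, 86.0, 1.1]
ft_force: [-0.6, -0.3, 0.1]
opening: 0.0277
```

Run:
```python
from h import *
d=shot('scene','s6.png'); a=d['img'][130:290,270:430,::-1]
e=shot('top','t6.png'); b=e['img'][125:285,240:400,::-1]
cv2.imwrite('pics/s6c.png',cv2.resize(np.hstack([a,b]),(800,400),interpolation=cv2.INTER_CUBIC))
s=readout.get_state();print(s['t'],s['eef_pos'],s['ft_force'])
```

```text
15.225 [0.48043928 0.23134042 0.16542225] [-0.37489078 -1.19989671  0.15415463]
```

View pics/s6c.png

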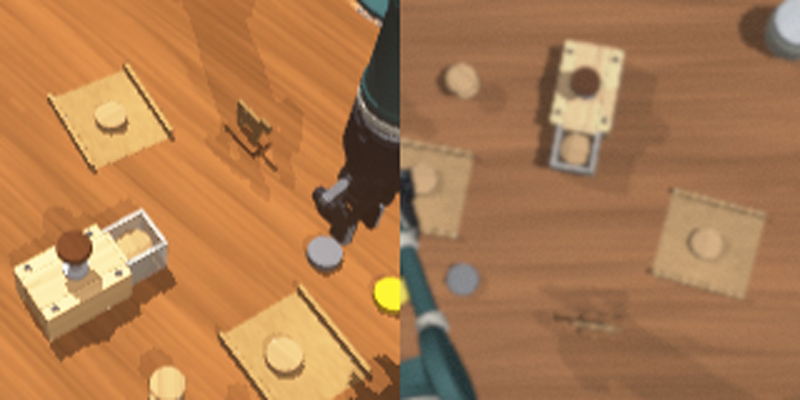

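The disc lies centred in the empty tray (composite top (707,243), scene (111,117)), flat and between the open ends. The plunger is up and the other items are unmoved. The arm is clear, so I'm handing in.

Run:
```python
from h import *
print(bot.finish_job())
```

```text
the job is handed in; nothing more can be done
None
```

The job is done and handed in, at about 15 s of the 48 s allowed; the hand-in reports no verdict.

- **Press:** I pressed the plunger once and slowly until it stopped at 72.0 mm, with the force rising to 14 N. After release it came back up, and one disc had come out about 2–3 mm from the expected outlet point.
- **Push:** I slid that disc along the table with the fingers part open, without gripping or lifting it, into the empty tray.
- **Final check:** both cameras show the disc flat near the tray's middle, clear of the sides and both open ends. The plunger is up. The full tray's disc, the sheep, the spool and the grey disc look where they were. The last crop did not cover the mug, glue, scissors or tape, but the arm did not go near them.
- **Disagreements:** the two cameras differed by about 2–6 mm on measured points, which the tray's roughly 30 mm margins absorb. My estimate of the gripper's clearance beside the magazine was inconclusive, so I tilted the tool 4° away. The readings taken after each push step stayed under 2 N, so I saw no sign of contact there.

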